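Lock the tube rotator's spindle with its slanted cross pin

TASK

Lock the tube rotator's spindle for cleaning: take the orange-headed locking pin from its stand and let it down into the slanted guide until it rests on the spindle, then roll the black handwheel until the pin drops into the hidden cross-hole in the spindle. Press the pin fully home, so that its orange head sits on the mouth of the guide, and let go. Do not knock over or shove the glassware standing around.

Things in the scene. Friction and masses are not known exactly. Their poses are not given: they have to be found in the camera images.
- pin: Locking pin, 60 g, loose, at the start upright in the pin stand. Steel shaft 10 mm in diameter and 77 mm long with a tapered tip (the last 6 mm narrow to 5 mm), then a round orange grip head 18 mm in diameter and 30 mm long, 107 mm in all. Origin at the tip's end, z along the pin from tip to head; it is the same all round its axis.
- pin_top (a point): Centre of the flat top of the pin's orange head, 107 mm above the tip.
- pin_stand: Fixed aluminium block 46 x 46 x 50 mm with one upright hole in the middle of its top, 11.5 mm wide and 45 mm deep, which holds the pin; the orange head stands from 82 to 112 mm above the bench. Origin under its centre, on the bench.
- rotator: Fixed tube rotator drive: white base 130 x 180 mm, grey bearing housing up to 90 mm high, white motor box 70 mm high at its -y end, black handwheel at its +y end. Origin on the bench below the spindle's axis, z up; its own y axis runs along the spindle to the wheel (80 mm away), its own x axis points away from the robot, within about 0.2 rad of world x.
- guide: Slanted pin guide, fixed on the rotator: a dark steel tube, outside 26 mm, bore 12 mm, from z = 15 to 52 mm of this frame. Origin on the spindle's axis, 62 mm above the bench, 35 mm from the rotator's origin towards the motor box. z points out along the tube, up and leaning 0.42 rad (24 degrees) from vertical towards the robot (the rotator's -x); y along the spindle towards the wheel.
- guide_mouth (a point): Centre of the guide's upper mouth (z = 52 mm of the guide's frame). The spindle, 26 mm in diameter, crosses below: while its solid side faces the guide, the pin's tip rests on it at z = 13 mm and the orange head stands from z = 90 to 120 mm. Fully home, the tip is at z = -25 mm and the head's underside is on the mouth.
- wheel_centre (a point): Centre of the black handwheel, on the spindle's axis, 62 mm above the bench. A plain ribbed disc 80 mm in diameter, 14 mm thick (along the spindle), the same all round. It can be pinched across its flat faces at the rim; 30 mm is free on both sides, but the boss and shaft within 12 mm of the axis stop deeper fingers.
- beaker_250: Loose glass beaker 72 mm wide, 92 mm high, a bystander; origin under its centre.
- beaker_100: Loose glass beaker 56 mm wide, 68 mm high, a bystander; origin under its centre.
- flask_2: Loose conical glass flask 64 mm wide, 105 mm high, a bystander; origin under its centre.
- hole_bottom (a point): Point on the guide's axis at z = -15 mm, just beyond the spindle, the top of a stiff rubber plug. When the spindle's hidden cross-hole (12 mm wide, right through it) lines up, the pin drops by its own weight until its tip is here; the plug must then be pushed 10 mm further along the guide with 6 to 8 N, and stays where it is pushed. A pin only partly in can be pressed in too.
- wheel_top (a point): Top of the wheel's rim (fixed point, 102 mm above the bench). The wheel turns with the spindle, endlessly either way, against 0.04 N m of friction, and stays where it is left. Where the cross-hole starts is unknown: rolling the top away from the robot brings it into line after 0.5 to 2.0 rad, then every half turn. Once the pin has dropped in, the wheel is blocked.

How it is judged:
By the outcome, as a careful person would: the job done as asked, in the order asked, and still so for the second after the job is handed in, with the robot touching nothing.
It also fails if it takes over 72 s, if anything falls off the work surface, if the arm or the gripper's body presses on something with over 40 N, if the wrist force passes 120 N, or if a joint passes its speed limit or range.

ROBOT

A 6-joint arm with a two-finger parallel gripper is mounted at the origin on a cart in front of the work surface, level with it; the furniture and walls round the work are solid. World frame = base frame: x ahead of the robot, y to its left, z up, the work surface at z = 0. Lengths are in m, angles in rad, forces in N, time in s.
With the tool pointing down it reaches from about 0.35 to 0.775 m from the base axis. Payload 7.3 kg.
Tool frame: the origin (TCP) lies on the centre line of the jaws, within the pads' length; the fingertips stand 17 mm ahead of it and the grasp point (between the pads) lies 2 mm behind it (robot.tip_extent is the distance from the TCP to the fingertips, in m); z points along the fingers, y is the line along which they close (so a half turn about z gives the same grasp; the last joint's range is limited). The gripper opens to 92 mm and grips with 3 to 60 N. Pads are 19 mm wide; open, the fingers measure 130 mm over their backs; the gripper's body (75 mm by 190 mm) begins 47 mm behind the grasp point.
Start: joints at [-1.32, 0.342, 1.524, -0, 1.275, -0.146], TCP at [0.203, -0.484, 0.244] pointing down, gripper open.
Joint ranges: [-2.53, 2.53], [-0.77, 2.02], [0.04, 2.7], [-1, 4.14], [0.28, 2.66], [-3.11, 3.11]. Speed limits (rad/s): [2.57, 2.57, 3.14, 3.14, 3.14, 3.14].

INTERFACE

Orientations are given as [roll, pitch, yaw] about the fixed x, y, z axes, in that order (R = Rz(yaw) Ry(pitch) Rx(roll)).
In Python, from cell import robot gives the robot as it stands.
- The arm moves only by the tool step_arm, never from a script. Its argument "motion" is a list of rows, each a list of 2 entries, a list of its own where there are three numbers: the shift along the tool's x, y, z in units of 60 mm (1.0 is 60 mm), then the turn about the tool's z in rad. In form: [[[x, y, z], spin], ...]. A call has 1 to 10 rows; each row is the pose to reach, as a shift and turn from the pose commanded when the call began, along the tool's axes at that moment; what a row does not reach only later rows make up. A row lasts 1/8 s, in which the tool goes at most 62.5 mm and 10.7 degrees, less where a joint would pass 70% of its speed; a pose out of reach is approached as far as the arm can. A call with a gripper value outside its range is refused whole. "hand" is the closure in counts, from 0 (fully open) to 255 (shut), set as the call begins (left out, the last holds). The fingers move at their own pace and stop on an object; "squeeze" is the grip in N (left out, the last holds). Time passes only in rows, so rows that repeat a pose let the fingers close. It gives the time, the measured TCP pose, the force, the opening and the grip force at its end, in the units of the state.
- robot.observe(): the state, without advancing time (a new reading comes with each control period).
- robot.read_camera(name): name is "scene" or "top" or "wrist"; returns a dict with "pixels" (400x640x3 uint8, red, green, blue), "intrinsics" (3x3 intrinsics, pixels), "xyz" and "rotation" of the camera in the world; the wrist camera has in their place "T_tool_cam" (4x4, takes a point from camera to tool coordinates, whose origin is the TCP and whose axes are the flange's). Camera axes: x right, y up, looking along -z (the intrinsics and any distortion apply to the point x, -y, -z); pixel columns grow to the right and rows downward; lengths in m; the calibration is good to about 2 mm. A picture is of the moment at which its call begins: read the wrist's pose just before it. There is no depth.
- robot.hand_in(): hands the job in; it is judged then, once.
The state is a dict: "time": time; "qpos": joint angles; "qvel": joint speeds; "joint_efforts": joint torques, N m; "tool_pos": TCP position; "tool_rot": TCP orientation; "contact_force": force on the tool from outside, world axes, zero at the start; "torque": the same for the moment, N m; "opening": finger opening in m; "grip_force": force on a finger pad.
Only numpy, scipy, OpenCV 4.12 (cv2) and the standard library are available. Lean on these libraries where they do the work, as an engineer would, in place of code of your own. Each camera call takes 0.05 s, during which the arm holds its last target. There are 200 camera calls.

## Working session

There is one attempt and no reset: what is moved stays moved. The work goes in short steps, Python scripts to look and compute and a tool call to move; the robot and the scene stay as the last step left them, time stands still between calls to the robot, and variables do not carry over. Pictures are saved under pics/ and viewed, at most 10 in all, crops included, and the job is handed in when it is done.

Besides the shell and the picture viewer there is one more tool, called after "Call:" as name([rows], argument=value, ...), one row to a line, values as JSON. step_arm: Moves the arm, as the interface text tells. Its arguments: {"type":"object","properties":{"motion":{"type":"array"},"hand":{"type":"number"},"squeeze":{"type":"number"}},"required":["motion"]}

```bash
mkdir -p pics; ls; python3 - <<'E'
from cell import robot
import cv2,numpy as np
print(robot.observe())
ims=[]
for n in("scene","top"):
    c=robot.read_camera(n);cv2.imwrite(f"pics/{n}0.png",c["pixels"][:,:,::-1])
    np.savez(f"pics/{n}0.npz",**c)
    print(n,{k:np.round(v,4).tolist() for k,v in c.items() if k!="pixels"})
E
```

```text
pics
{'time': 0.0, 'qpos': array([-1.31997783e+00,  3.42717634e-01,  1.52502100e+00, -6.67192894e-06,
        1.27541050e+00, -1.45999482e-01]), 'qvel': array([-0.00066075, -0.00220184,  0.00227731, -0.0021957 , -0.00104797,
        0.00017946]), 'joint_efforts': array([-1.01857040e-03, -4.31249356e+01, -2.44216096e+01,  7.16721453e-02,
        5.60266385e-02, -1.13849144e-04]), 'tool_pos': array([ 0.20282674, -0.48381797,  0.2430462 ]), 'tool_rot': array([-3.14005180e+00, -2.20127517e-04,  3.96819753e-01]), 'contact_force': array([ 0.16182183, -0.5011035 ,  0.68857941]), 'torque': array([-0.00705593, -0.08305423, -0.02417028]), 'grip_force': 0.0, 'opening': 0.09181734494101633}
scene {'intrinsics': [[454.2212, 0.0, 319.1696], [0.0, 454.2212, 200.4985], [0.0, 0.0, 1.0]], 'xyz': [-0.2998, 0.5846, 0.9064], 'rotation': [0.9348, 0.0053, -2.1267]}
top {'intrinsics': [[423.6988, 0.0, 321.0596], [0.0, 423.6988, 204.9066], [0.0, 0.0, 1.0]], 'xyz': [0.5372, 0.011, 1.4665], 'rotation': [0.0883, 0.0093, -1.5613]}
```

View pics/scene0.png

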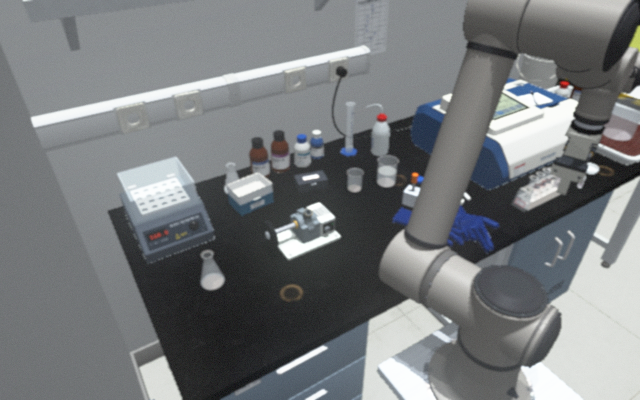

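View pics/top0.png

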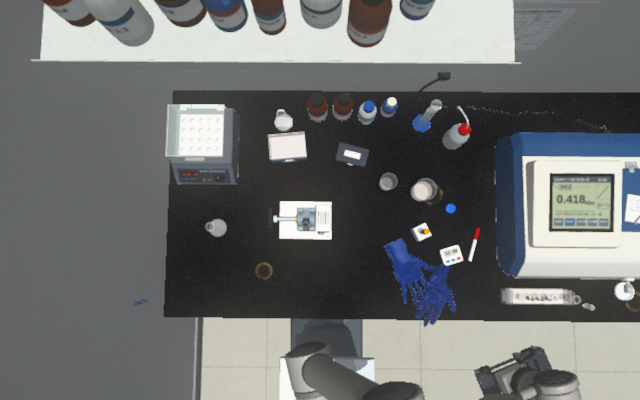

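```bash
cat > h.py <<'E'
import numpy as np,cv2
from scipy.spatial.transform import Rotation as R
def ray(c,u,v):
    K=c["intrinsics"];d=np.array([(u-K[0,2])/K[0,0],-(v-K[1,2])/K[1,1],-1.])
    return np.array(c["xyz"]),R.from_euler("xyz",c["rotation"]).as_matrix()@d
def onplane(c,u,v,z):
    o,d=ray(c,u,v);return o+d*(z-o[2])/d[2]
def proj(c,p):
    q=R.from_euler("xyz",c["rotation"]).as_matrix().T@(np.array(p)-c["xyz"]);K=c["intrinsics"]
    return K[0,2]-K[0,0]*q[0]/q[2],K[1,2]+K[1,1]*q[1]/q[2]
def tri(c1,p1,c2,p2):
    (a,d),(b,e)=ray(c1,*p1),ray(c2,*p2)
    s=np.linalg.lstsq(np.c_[d,-e],b-a,rcond=None)[0];x,y=a+s[0]*d,b+s[1]*e
    return (x+y)/2,np.linalg.norm(x-y)
E
python3 - <<'E'
from h import *
t=np.load("pics/top0.npz");s=np.load("pics/scene0.npz")
for n,c in(("top",t),("scene",s)):
    im=c["pixels"];h=cv2.cvtColor(im,cv2.COLOR_RGB2HSV)
    m=((h[...,0]>4)&(h[...,0]<20)&(h[...,1]>170)&(h[...,2]>150)).astype(np.uint8)
    k,l,st,ce=cv2.connectedComponentsWithStats(m)
    for i in range(1,k):
        if st[i,4]>5: print(n,st[i],ce[i],onplane(c,*ce[i],.097 if n=="scene" else .112))
im=t["pixels"]
a=cv2.resize(im[190:250,262:342],None,fx=8,fy=8,interpolation=cv2.INTER_CUBIC)
cv2.imwrite("pics/c1.png",a[:,:,::-1])
b=s["pixels"][195:265,255:350]
cv2.imwrite("pics/c2.png",cv2.resize(b,None,fx=8,fy=8,interpolation=cv2.INTER_CUBIC)[:,:,::-1])
# white base corners in top
g=(im[190:250,262:342].min(2)>170).astype(np.uint8)
cs,_=cv2.findContours(g,0,2);q=max(cs,key=cv2.contourArea);r=cv2.minAreaRect(q);print(r)
for p in cv2.boxPoints(r)+[262,190]:print(p,onplane(t,*p,.01))
E
```

```text
top [424 229   6   5  13] [426.07692308 231.30769231] [ 0.57546417 -0.31058117  0.112     ]
scene [412 173   6   4  21] [414.42857143 174.28571429] [ 0.5903171  -0.32750259  0.097     ]
((40.0, 30.0), (38.0, 58.0), 90.0)
[273. 201.] [0.67808414 0.19197554 0.01      ]
[331. 201.] [ 0.67981202 -0.00851804  0.01      ]
[331. 239.] [ 0.5490154 -0.0094931  0.01     ]
[273. 239.] [0.54713587 0.18941722 0.01      ]
```

View pics/c1.png

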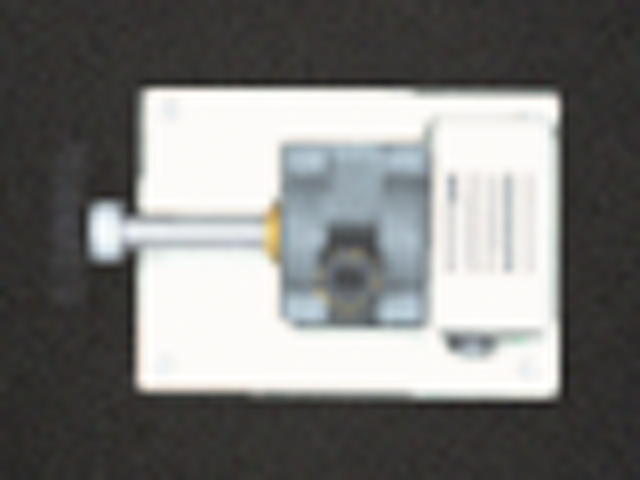

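View pics/c2.png

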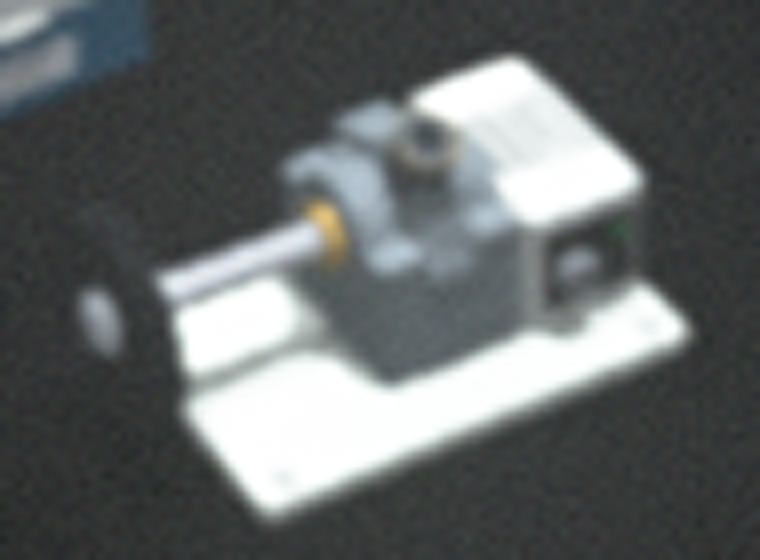

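```bash
python3 - <<'E'
from h import *
t=np.load("pics/top0.npz");s=np.load("pics/scene0.npz")
T=lambda u,v:(262+(u+.5)/8-.5,190+(v+.5)/8-.5)
S=lambda u,v:(255+(u+.5)/8-.5,195+(v+.5)/8-.5)
for u,v in((142,88),(560,92),(560,398),(136,392)):print("base",onplane(t,*T(u,v),.01))
print("mouth top",onplane(t,*T(349,278),.1095),"tri",tri(t,T(349,278),s,S(428,141)))
print("mouth scene",onplane(s,*S(428,141),.1095))
print("bosstip/shaft", onplane(t,*T(105,230),.07),onplane(t,*T(270,231),.073))
print("wheel hub end scene",tri(t,T(90,230),s,S(98,320)))
print("pin",tri(t,(426.08,231.3),s,(414.4,174.3)))
# stand: white block top in top view at z=.05
im=t["pixels"][215:245,405:437];g=(im.min(2)>120).astype(np.uint8)
cs,_=cv2.findContours(g,0,2);q=max(cs,key=cv2.contourArea);r=cv2.minAreaRect(q);print(r)
print(onplane(t,r[0][0]+405,r[0][1]+215,.05))
for p in cv2.boxPoints(r)+[405,215]:print(onplane(t,*p,.05))
E
```

```text
base [0.67979197 0.1701575  0.01      ]
base [ 0.67961193 -0.01046158  0.01      ]
base [ 0.54796653 -0.01142756  0.01      ]
base [0.54881203 0.17034639 0.01      ]
mouth top [0.59432475 0.07492515 0.1095    ] tri (array([0.59368274, 0.07385185, 0.1056466 ]), np.float64(0.0029752504978528766))
mouth scene [0.58848355 0.07512438 0.1095    ]
bosstip/shaft [0.61488169 0.17781709 0.07      ] [0.6149146  0.10943623 0.073     ]
wheel hub end scene (array([0.61810831, 0.19017855, 0.05616778]), np.float64(0.01012539575604396))
pin (array([ 0.57521751, -0.31123399,  0.11091442]), np.float64(0.000965153174193518))
((16.600000381469727, 16.700000762939453), (14.310834884643555, 14.758049964904785), 63.43495178222656)
[ 0.57577382 -0.31040908  0.05      ]
[ 0.58578795 -0.2779328   0.05      ]
[ 0.60819601 -0.3220961   0.05      ]
[ 0.5657768  -0.34282982  0.05      ]
[ 0.54347697 -0.29876724  0.05      ]
```

Call:
step_arm([
  [[0.9,-0.45,0],0.1],
  [[1.8,-0.9,0],0.2],
  [[2.7,-1.3,0],0.3],
  [[3.5,-1.5,0],0.397],
  [[4.3,-1.4,0],0.397],
  [[5.1,-1.1,0],0.397],
  [[5.9,-0.7,0],0.397],
  [[6.84,-0.26,0],0.397],
  [[6.84,-0.26,0],0.397],
  [[6.84,-0.26,0],0.397],
], hand=0, squeeze=8)

```text
time: 1.35
tool_pos: [0.5748, -0.3109, 0.2427]
tool_rot: [-3.141, 0.002, 0.0]
contact_force: [0.2, -0.4, 0.1]
opening: 0.0917
grip_force: 0.0
```

Call:
step_arm([
  [[0,0,0.8],0],
  [[0,0,1.6],0],
  [[0.01,0,2.1],0],
  [[0.01,0,2.31],0],
  [[0.01,0,2.31],0],
])

```text
time: 1.98
tool_pos: [0.5754, -0.3115, 0.1057]
tool_rot: [3.142, 0.0, -0.001]
contact_force: [-0.5, 1.4, 1.4]
opening: 0.0917
grip_force: 0.0
```

Call:
step_arm([
  [[0,0,0],0],
  [[0,0,0],0],
  [[0,0,0],0],
  [[0,0,0],0],
  [[0,0,0],0],
  [[0,0,0],0],
  [[0,0,0],0],
], hand=255, squeeze=8)

```text
time: 2.85
tool_pos: [0.576, -0.3112, 0.1051]
tool_rot: [3.142, 0.0, -0.0]
contact_force: [0.2, 0.1, 0.2]
opening: 0.0264
grip_force: 0.0
```

Call:
step_arm([
  [[0,0,0],0],
  [[0,0,0],0],
  [[0,0,0],0],
  [[0,0,0],0],
])

```text
time: 3.35
tool_pos: [0.576, -0.3114, 0.1051]
tool_rot: [3.141, -0.0, -0.0]
contact_force: [-0.1, -2.6, -0.9]
opening: 0.018
grip_force: 8.0
```

Call:
step_arm([
  [[0,0,-0.33],0],
  [[0,0,-0.667],0],
  [[0,0,-0.667],0],
  [[-0.08,0,-0.665],0],
  [[-0.17,0,-0.66],0],
  [[-0.255,0,-0.648],0],
  [[-0.34,0,-0.633],0],
  [[-0.42,0,-0.615],0],
  [[-0.5,0,-0.59],0],
  [[-0.5,0,-0.59],0],
])

```text
time: 4.6
tool_pos: [0.5456, -0.3112, 0.1404]
tool_rot: [-3.141, 0.0, -0.001]
contact_force: [0.8, -1.1, -0.1]
opening: 0.018
grip_force: 8.0
```

Call:
step_arm([
  [[-0.1,0,0.035],0],
  [[-0.2,0,0.07],0],
  [[-0.23,0,0.085],0],
  [[-0.23,0,0.085],0],
  [[-0.23,0,-0.5],0],
  [[-0.23,0,-1.2],0],
  [[-0.23,0,-1.5],0],
  [[-0.23,0,-1.5],0],
  [[-0.23,0,-1.5],0],
])

```text
time: 5.72
tool_pos: [0.5317, -0.3107, 0.2291]
tool_rot: [-3.14, 0.002, -0.0]
contact_force: [0.1, 0.1, 0.4]
opening: 0.0177
grip_force: 8.0
```

```bash
python3 - <<'E'
from h import *
from cell import robot
o=robot.observe();print(o["tool_pos"],o["tool_rot"])
c=robot.read_camera("wrist");print({k:np.round(v,4).tolist() for k,v in c.items() if k!="pixels"})
np.savez("pics/w1.npz",**c,tp=o["tool_pos"],tr=o["tool_rot"]);cv2.imwrite("pics/w1.png",c["pixels"][:,:,::-1])
E
```

```text
[ 0.53170379 -0.3106925   0.22913718] [-3.14008793e+00  1.96992850e-03 -5.19706036e-05]
{'intrinsics': [[343.2058, 0.0, 325.0052], [0.0, 343.2058, 196.4929], [0.0, 0.0, 1.0]], 'T_tool_cam': [[0.0006, 0.9563, 0.2923, 0.0789], [1.0, -0.0008, 0.0004, -0.0001], [0.0006, 0.2923, -0.9563, -0.142], [0.0, 0.0, 0.0, 1.0]]}
```

View pics/w1.png

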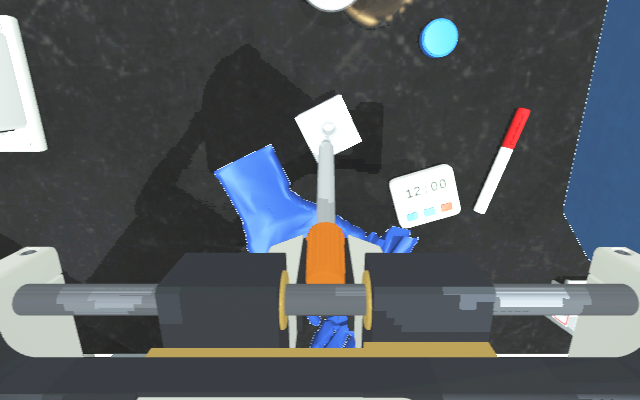

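```bash
python3 - <<'E'
from h import *
c=np.load("pics/w1.npz");im=c["pixels"]
cv2.imwrite("pics/w1c.png",cv2.resize(im[90:250,280:370],None,fx=3.7,fy=3.7,interpolation=cv2.INTER_CUBIC)[:,:,::-1])
T=np.linalg.inv(c["T_tool_cam"]);K=c["intrinsics"]
def pr(p):
    q=T@np.r_[p,1];return np.round([K[0,2]-K[0,0]*q[0]/q[2],K[1,2]+K[1,1]*q[1]/q[2]],1)
for th in(.34,.38,.42,.46,.5):
    d=np.array([np.sin(th),0,np.cos(th)]);g=np.array([0,0,-.002])
    print(th,"tip",pr(g+.102*d),"taper",pr(g+.096*d),"shoulder",pr(g+.025*d))
h=cv2.cvtColor(im,cv2.COLOR_RGB2HSV);m=(h[...,0]>4)&(h[...,0]<20)&(h[...,1]>150)
r,k=np.nonzero(m[215:285,290:360]);print(r.min()+215,r.max()+215,k.min()+290,k.max()+290)
for row in range(110,160,3):print(row,im[row,312:344].mean(1).astype(int).tolist())
E
```

```text
0.34 tip [325.3 159. ] taper [325.3 163.5] shoulder [325.3 234.7]
0.38 tip [325.3 153.9] taper [325.3 158.6] shoulder [325.3 233.2]
0.42 tip [325.3 148.9] taper [325.3 153.8] shoulder [325.3 231.9]
0.46 tip [325.3 143.8] taper [325.3 149. ] shoulder [325.3 230.6]
0.5 tip [325.3 138.8] taper [325.3 144.3] shoulder [325.3 229.3]
222 283 305 345
110 [255, 255, 255, 255, 255, 255, 255, 255, 255, 255, 255, 255, 255, 255, 255, 255, 255, 255, 255, 255, 255, 255, 255, 255, 255, 255, 255, 255, 255, 255, 255, 255]
113 [255, 255, 255, 255, 255, 255, 255, 255, 255, 255, 255, 255, 255, 255, 255, 255, 255, 255, 255, 255, 255, 255, 255, 255, 255, 255, 255, 255, 255, 255, 255, 255]
116 [255, 255, 255, 255, 255, 255, 255, 255, 255, 255, 255, 255, 255, 255, 255, 255, 255, 255, 255, 255, 255, 255, 255, 255, 255, 255, 255, 255, 255, 255, 255, 255]
119 [255, 255, 255, 254, 254, 254, 255, 255, 255, 255, 255, 255, 255, 255, 255, 255, 255, 255, 255, 255, 255, 255, 255, 255, 255, 255, 255, 255, 255, 255, 255, 255]
122 [255, 255, 255, 254, 254, 255, 255, 255, 255, 255, 255, 254, 248, 239, 247, 246, 245, 245, 
[... 1322 characters left out ...]
0, 205, 200, 249, 254, 254, 254, 254, 255, 255, 255, 255, 254, 254]
149 [254, 254, 254, 255, 255, 254, 249, 203, 211, 216, 219, 220, 220, 220, 220, 220, 219, 215, 210, 206, 201, 240, 254, 254, 254, 255, 255, 255, 255, 254, 254, 254]
152 [244, 254, 254, 255, 255, 254, 249, 200, 210, 216, 218, 220, 220, 220, 220, 220, 218, 215, 211, 206, 200, 225, 253, 254, 254, 251, 211, 160, 58, 59, 59, 58]
155 [40, 107, 210, 239, 237, 230, 211, 200, 210, 216, 218, 220, 220, 220, 220, 220, 219, 216, 211, 206, 201, 160, 82, 41, 42, 41, 42, 41, 42, 42, 42, 41]
158 [40, 39, 109, 207, 236, 231, 215, 202, 210, 216, 218, 220, 220, 220, 220, 220, 219, 216, 210, 205, 201, 161, 84, 41, 42, 41, 43, 41, 42, 41, 42, 41]
```

View pics/w1c.png

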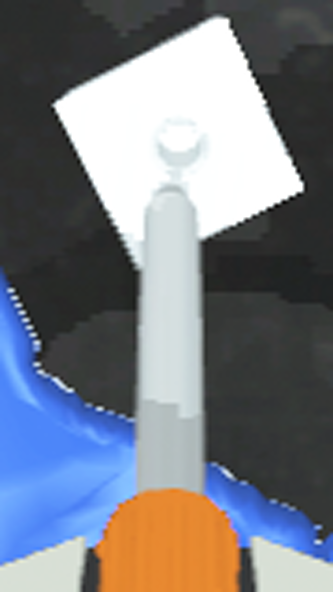

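```bash
python3 - <<'E'
from h import *
from scipy.optimize import least_squares
c=np.load("pics/w1.npz")
T=np.linalg.inv(c["T_tool_cam"]);K=c["intrinsics"]
def row(p):
    q=T@np.r_[p,1];return K[1,2]+K[1,1]*q[1]/q[2]
def f(v):
    th,x0=v;d=np.array([np.sin(th),0,np.cos(th)]);e=np.array([np.cos(th),0,-np.sin(th)])
    tip=np.array([x0,0,-.002])+.102*d
    return [row(tip+.0025*e)-139,row(tip-.006*-d*-1+.005*e)-145 if 0 else row(tip-.006*d+.005*e)-145,row(tip-.077*d+.009*e)-221.5]
r=least_squares(f,[.45,0],x_scale=[.1,.01]);print(r.x,r.fun)
th,x0=r.x;print("tip in tool",x0+.102*np.sin(th),-.002+.102*np.cos(th))
E
```

```text
[ 0.48164871 -0.00188154] [ 1.80926172 -1.94622438  0.14769096]
tip in tool 0.04536903821382169 0.0883957023039692
```

Call:
step_arm([
  [[0.02,-0.8,-0.15],0],
  [[0.04,-1.7,-0.15],0],
  [[0.06,-2.6,-0.15],0],
  [[0.08,-3.5,-0.15],0],
  [[0.1,-4.4,-0.15],0],
  [[0.118,-5.3,-0.1],0],
  [[0.118,-6.0,0],0],
  [[0.118,-6.42,0.147],0],
  [[0.118,-6.42,0.147],0],
  [[0.118,-6.42,0.147],0],
])

```text
time: 7.02
tool_pos: [0.5392, 0.0734, 0.2212]
tool_rot: [3.141, 0.001, -0.0]
contact_force: [-0.3, 0.2, -0.9]
opening: 0.0175
grip_force: 8.0
```

```bash
python3 - <<'E'
from h import *
from cell import robot
o=robot.observe();print(o["tool_pos"],o["tool_rot"])
c=robot.read_camera("wrist")
np.savez("pics/w2.npz",**c,tp=o["tool_pos"],tr=o["tool_rot"])
T=np.linalg.inv(c["T_tool_cam"]);K=c["intrinsics"]
Rt=R.from_euler("xyz",o["tool_rot"]).as_matrix()
def pr(p):
    q=T@np.r_[Rt.T@(np.array(p)-o["tool_pos"]),1];return np.array([K[0,2]-K[0,0]*q[0]/q[2],K[1,2]+K[1,1]*q[1]/q[2]])
M=np.array([.594,.0745,.1095]);print("mouth px",pr(M),pr(M+[.001,0,0]),pr(M+[0,.001,0]))
im=c["pixels"];u,v=pr(M).astype(int);print(u,v)
v0,u0=max(0,v-70),u-70
cv2.imwrite("pics/w2c.png",cv2.resize(im[v0:v0+140,u0:u0+140],None,fx=4.2,fy=4.2,interpolation=cv2.INTER_CUBIC)[:,:,::-1]);print(u0,v0)
E
```

```text
[0.53923    0.0734286  0.22116486] [ 3.14110581e+00  1.07914254e-03 -2.70144574e-04]
mouth px [323.74607105 126.12680248] [323.74503626 124.7273707 ] [322.37050607 126.12633066]
323 126
253 56
```

View pics/w2c.png

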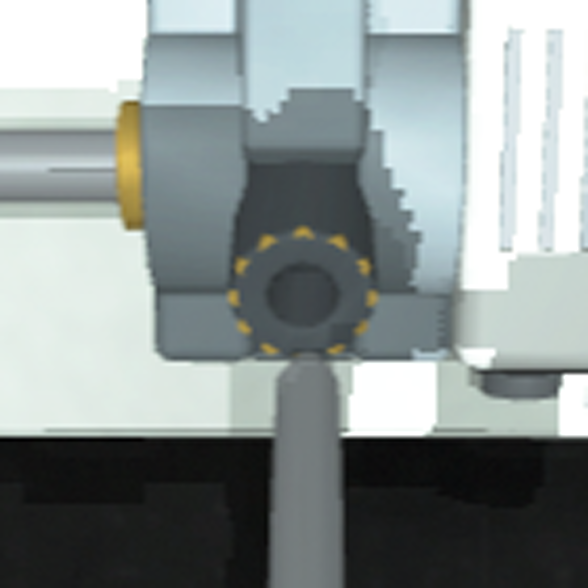

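Call:
step_arm([
  [[0.07,-0.012,0.155],0],
  [[0.14,-0.012,0.31],0],
  [[0.175,-0.012,0.39],0],
  [[0.207,-0.012,0.464],0],
  [[0.207,-0.012,0.464],0],
])

```text
time: 7.7
tool_pos: [0.5517, 0.0747, 0.1934]
tool_rot: [3.141, 0.001, -0.0]
contact_force: [-0.9, 0.0, -1.7]
opening: 0.0176
grip_force: 8.0
```

```bash
python3 - <<'E'
from h import *
from cell import robot
o=robot.observe();print(o["tool_pos"],o["contact_force"],o["opening"])
c=robot.read_camera("wrist")
np.savez("pics/w3.npz",**c,tp=o["tool_pos"],tr=o["tool_rot"])
cv2.imwrite("pics/w3c.png",cv2.resize(c["pixels"][60:220,260:390],None,fx=3.7,fy=3.7,interpolation=cv2.INTER_CUBIC)[:,:,::-1])
E
```

```text
[0.55168194 0.07465228 0.19337338] [-0.92366051  0.0378461  -1.70588174] 0.01758819593870829
```

View pics/w3c.png

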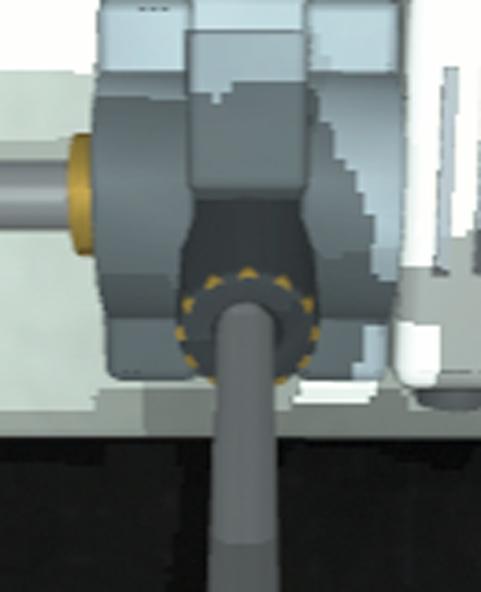

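Call:
step_arm([
  [[0.04,0,0.02],0],
  [[0.08,0,0.04],0],
  [[0.12,0,0.1],0],
  [[0.16,0,0.19],0],
  [[0.19,0,0.26],0],
  [[0.22,0,0.33],0],
  [[0.22,0,0.33],0],
])

```text
time: 8.62
tool_pos: [0.565, 0.0747, 0.1736]
tool_rot: [-3.142, 0.001, -0.0]
contact_force: [0.3, -0.4, -0.9]
opening: 0.0177
grip_force: 8.0
```

Call:
step_arm([
  [[0.02,0,0.045],0],
  [[0.04,0,0.09],0],
  [[0.054,0,0.12],0],
  [[0.054,0,0.12],0],
])

```text
time: 9.12
tool_pos: [0.5683, 0.0747, 0.1667]
tool_rot: [3.142, 0.0, -0.0]
contact_force: [0.2, -0.4, -0.7]
opening: 0.0176
grip_force: 8.0
```

Call:
step_arm([
  [[0,0,0],0],
  [[0,0,0],0],
  [[0,0,0],0],
  [[0,0,0],0],
  [[0,0,-0.4],0],
  [[0,0,-1.0],0],
  [[0,0,-1.4],0],
  [[0,0,-1.4],0],
], hand=150)

```text
time: 10.12
tool_pos: [0.5691, 0.0747, 0.2527]
tool_rot: [3.142, -0.004, -0.0]
contact_force: [0.1, -0.4, -0.5]
opening: 0.0379
grip_force: 0.0
```

```bash
cat > look.py <<'E'
from h import *
from cell import robot
import sys
def orange(n,roi):
    c=robot.read_camera(n);h=cv2.cvtColor(c["pixels"],cv2.COLOR_RGB2HSV)
    m=((h[...,0]>4)&(h[...,0]<20)&(h[...,1]>150)&(h[...,2]>120))
    x0,x1,y0,y1=roi;v,u=np.nonzero(m[y0:y1,x0:x1])
    return c,(len(u),(u.mean()+x0,v.mean()+y0,v.min()+y0,v.max()+y0) if len(u) else None)
if __name__=="__main__":
    o=robot.observe();print(o["tool_pos"],o["contact_force"],o["time"],o["opening"])
    c,r=orange("scene",(296,335,185,225));print("scene",r)
    G=np.array([.6152,.074,.062]);a=np.array([-.408,0,.913])
    for s in(105,77,67):print(s,proj(c,G+a*s/1000))
E
python3 look.py; python3 - <<'E'
from h import *
from cell import robot
o=robot.observe();c=robot.read_camera("wrist");s=robot.read_camera("scene")
np.savez("pics/w4.npz",**c,tp=o["tool_pos"],tr=o["tool_rot"])
a=cv2.resize(c["pixels"],(400,250));b=cv2.resize(s["pixels"][170:250,240:368],(400,250),interpolation=cv2.INTER_CUBIC)
cv2.imwrite("pics/w4.png",np.hstack([a,b])[:,:,::-1])
E
```

```text
[0.56912973 0.0747359  0.25273954] [ 0.10060694 -0.43308477 -0.53638186] 10.125 0.03792685502393386
scene (22, (np.float64(312.54545454545456), np.float64(201.22727272727272), np.int64(199), np.int64(204)))
105 (np.float64(311.04112297569094), np.float64(201.29453114225242))
77 (np.float64(309.096859006832), np.float64(206.5401698981138))
67 (np.float64(308.4193050231879), np.float64(208.36821562272686))
```

View pics/w4.png

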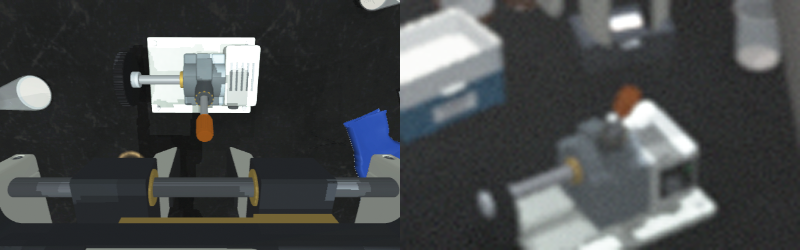

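Call:
step_arm([
  [[0.1,-0.6,0],0],
  [[0.2,-1.3,0],0],
  [[0.362,-1.9,0],0],
  [[0.362,-1.905,0.3],0],
  [[0.362,-1.905,0.3],0],
], hand=177)

```text
time: 10.9
tool_pos: [0.5886, 0.1891, 0.2299]
tool_rot: [3.14, 0.006, 0.001]
contact_force: [-1.0, -0.3, 0.4]
opening: 0.0281
grip_force: 0.0
```

```bash
python3 - <<'E'
from h import *
from cell import robot
o=robot.observe();print(o["tool_pos"],o["opening"])
for n in("w4","now"):
    if n=="now":
        c=robot.read_camera("wrist");tp,tr=o["tool_pos"],o["tool_rot"]
        np.savez("pics/w5.npz",**c,tp=tp,tr=tr)
    else: c=np.load("pics/w4.npz");tp,tr=c["tp"],c["tr"]
    T=np.linalg.inv(c["T_tool_cam"]);K=c["intrinsics"];Rt=R.from_euler("xyz",tr).as_matrix()
    def pr(p):
        q=T@np.r_[Rt.T@(np.array(p)-tp),1];return np.array([K[0,2]-K[0,0]*q[0]/q[2],K[1,2]+K[1,1]*q[1]/q[2]])
    def inv(u,v,z):
        Tc=c["T_tool_cam"];d=Rt@Tc[:3,:3]@np.array([(u-K[0,2])/K[0,0],-(v-K[1,2])/K[1,1],-1.]);p=Rt@Tc[:3,3]+tp
        return p+d*(z-p[2])/d[2]
    for nm,p in(("top",[.6152,.189,.102]),("inner",[.6152,.182,.102]),("outer",[.6152,.196,.102]),("shaft",[.6152,.14,.068])):print(nm,np.round(pr(p),1))
    g=c["pixels"].mean(2);u,v=pr([.6152,.189,.102]).astype(int)
    for dv in(-12,0,6,12):print(v+dv,"cols",max(u-36,0),g[v+dv,max(u-36,0):u+40:2].astype(int).tolist())
    print("inv ex",inv(u,v,.102))
E
```

```text
[0.58864818 0.18913681 0.22987153] 0.02806912313482136
top [188.9 131.7]
inner [197.3 131.7]
outer [180.6 131.7]
shaft [255.3 127.7]
119 cols 152 [30, 31, 33, 34, 33, 33, 31, 31, 32, 34, 34, 33, 34, 34, 32, 28, 29, 29, 29, 29, 29, 28, 27, 24, 24, 22, 23, 23, 89, 179, 198, 194, 205, 212, 187, 132, 128, 57]
131 cols 152 [32, 33, 33, 33, 33, 33, 37, 42, 35, 32, 32, 33, 32, 32, 31, 38, 44, 45, 46, 48, 50, 51, 46, 24, 22, 23, 24, 23, 66, 183, 211, 210, 236, 235, 209, 142, 176, 176]
137 cols 152 [32, 34, 33, 33, 33, 33, 34, 34, 33, 31, 32, 31, 33, 33, 31, 31, 36, 36, 37, 38, 38, 39, 40, 28, 23, 23, 23, 23, 23, 81, 172, 176, 177, 193, 202, 171, 129, 95]
143 cols 152 [31, 30, 32, 31, 33, 32, 31, 33, 34, 32, 33, 34, 32, 35, 35, 36, 47, 47, 46, 47, 47, 48, 48, 27, 22, 22, 23, 23, 24, 22, 23, 22, 22, 23, 23, 23, 20, 20]
inv ex [0.61580417 0.18972172 0.102     ]
top [325.3 159.5]
inner [334.1 159.5]
outer [316.5 159.4]
shaft [380.3 152.1]
147 cols 289 [16, 17, 15, 14, 15, 17, 16, 16, 16, 15, 16, 15, 132, 179, 102, 24, 25, 24, 25, 25, 24, 25, 24, 147, 177, 175, 176, 173, 168, 126, 167, 198, 198, 198, 197, 197, 197, 196]
159 cols 289 [14, 14, 15, 14, 12, 12, 14, 12, 13, 12, 14, 14, 109, 155, 92, 31, 34, 34, 35, 35, 36, 37, 32, 129, 157, 158, 158, 162, 155, 121, 122, 121, 121, 121, 121, 122, 122, 131]
165 cols 289 [14, 11, 12, 13, 13, 12, 11, 11, 14, 12, 13, 13, 12, 12, 18, 24, 25, 24, 23, 24, 23, 25, 23, 13, 12, 13, 11, 44, 126, 135, 136, 136, 136, 135, 136, 136, 137, 136]
171 cols 289 [20, 19, 19, 19, 23, 22, 22, 23, 23, 21, 21, 19, 13, 10, 17, 27, 29, 28, 29, 29, 29, 30, 26, 11, 21, 18, 20, 46, 169, 137, 139, 140, 139, 137, 136, 134, 135, 135]
inv ex [0.6155632  0.18921232 0.102     ]
```

Call:
step_arm([
  [[0,0.01,0.6],0],
  [[0,0.01,1.3],0],
  [[0,0.01,1.9],0],
  [[0,0.01,2.3],0],
  [[0,0.01,2.5],0],
  [[0,0.01,2.5],0],
  [[0,0.01,2.5],0],
])

```text
time: 11.82
tool_pos: [0.5908, 0.1884, 0.0842]
tool_rot: [-3.141, -0.002, -0.0]
contact_force: [0.6, -0.1, -0.5]
opening: 0.0282
grip_force: 0.0
```

Call:
step_arm([
  [[0,0,0],0],
  [[0,0,0],0],
  [[0,0,0],0],
  [[0,0,0],0],
  [[0,0,0],0],
], hand=255, squeeze=10)

```text
time: 12.45
tool_pos: [0.5903, 0.1887, 0.0835]
tool_rot: [-3.141, -0.001, -0.0]
contact_force: [-0.7, 1.8, 6.1]
opening: 0.0142
grip_force: 10.0
```

Call:
step_arm([
  [[0.041,0,-0.039],0],
  [[0.086,0,-0.073],0],
  [[0.135,0,-0.103],0],
  [[0.186,0,-0.127],0],
  [[0.239,0,-0.146],0],
  [[0.239,0,-0.146],0],
])

```text
time: 13.2
tool_pos: [0.6025, 0.1886, 0.0906]
tool_rot: [3.141, 0.005, -0.0]
contact_force: [-4.8, 1.5, 1.8]
opening: 0.0138
grip_force: 10.5
```

```bash
python3 look.py
```

```text
[0.60252159 0.18861903 0.09064225] [-4.77990653  1.48431559  1.77005161] 13.2 0.013768826933462808
scene (41, (np.float64(312.8292682926829), np.float64(200.70731707317074), np.int64(198), np.int64(204)))
105 (np.float64(311.04112297569094), np.float64(201.29453114225242))
77 (np.float64(309.096859006832), np.float64(206.5401698981138))
67 (np.float64(308.4193050231879), np.float64(208.36821562272686))
```

Call:
step_arm([
  [[0.055,0,-0.014],0],
  [[0.111,0,-0.023],0],
  [[0.168,0,-0.026],0],
  [[0.224,0,-0.023],0],
  [[0.224,0,-0.023],0],
])

```text
time: 13.88
tool_pos: [0.6166, 0.1886, 0.0923]
tool_rot: [3.141, 0.004, -0.0]
contact_force: [-4.5, 2.3, 0.3]
opening: 0.0138
grip_force: 10.0
```

```bash
python3 look.py
```

```text
[0.61657211 0.18856371 0.09227121] [-4.54893005  2.31562334  0.32203155] 13.875 0.0138041655998325
scene (40, (np.float64(312.9), np.float64(200.925), np.int64(198), np.int64(205)))
105 (np.float64(311.04112297569094), np.float64(201.29453114225242))
77 (np.float64(309.096859006832), np.float64(206.5401698981138))
67 (np.float64(308.4193050231879), np.float64(208.36821562272686))
```

Call:
step_arm([
  [[0.056,0,0.008],0],
  [[0.111,0,0.022],0],
  [[0.164,0,0.042],0],
  [[0.215,0,0.067],0],
  [[0.215,0,0.067],0],
])

```text
time: 14.55
tool_pos: [0.6296, 0.1885, 0.0895]
tool_rot: [3.141, 0.003, -0.0]
contact_force: [-7.3, 0.8, 8.9]
opening: 0.0143
grip_force: 15.0
```

```bash
python3 look.py
```

```text
[0.62957268 0.18853571 0.08954899] [-7.25984817  0.76952833  8.89930879] 14.55 0.014273200892779746
scene (43, (np.float64(312.74418604651163), np.float64(200.88372093023256), np.int64(198), np.int64(205)))
105 (np.float64(311.04112297569094), np.float64(201.29453114225242))
77 (np.float64(309.096859006832), np.float64(206.5401698981138))
67 (np.float64(308.4193050231879), np.float64(208.36821562272686))
```

Call:
step_arm([
  [[0,0,0],0],
  [[0,0,0],0],
  [[0,0,0],0],
  [[0,0,-0.4],0],
  [[-0.2,0,-0.6],0],
  [[-0.55,0,-0.6],0],
  [[-0.727,0,-0.5],0],
  [[-0.727,0,-0.2],0],
  [[-0.727,0,0.06],0],
  [[-0.727,0,0.06],0],
], hand=177)

```text
time: 15.85
tool_pos: [0.5858, 0.1881, 0.0838]
tool_rot: [3.141, 0.003, -0.0]
contact_force: [-0.1, 0.9, -0.5]
opening: 0.0281
grip_force: 0.0
```

Call:
step_arm([
  [[0,0,0],0],
  [[0,0,0],0],
  [[0,0,0],0],
  [[0,0,0],0],
  [[0,0,0],0],
], hand=255, squeeze=8)

```text
time: 16.48
tool_pos: [0.5874, 0.1887, 0.0859]
tool_rot: [-3.141, -0.001, -0.0]
contact_force: [-0.5, 2.1, 3.3]
opening: 0.014
grip_force: 8.0
```

Call:
step_arm([
  [[0.046,0,-0.043],0],
  [[0.096,0,-0.081],0],
  [[0.151,0,-0.114],0],
  [[0.208,0,-0.142],0],
  [[0.267,0,-0.163],0],
  [[0.328,0,-0.179],0],
  [[0.328,0,-0.179],0],
])

```text
time: 17.35
tool_pos: [0.6059, 0.1886, 0.0958]
tool_rot: [3.142, 0.003, -0.0]
contact_force: [-3.6, 2.5, 0.6]
opening: 0.0139
grip_force: 8.0
```

```bash
python3 look.py
```

```text
[0.60586183 0.18859284 0.09582573] [-3.61175445  2.51683891  0.60469372] 17.35 0.013871219955572063
scene (34, (np.float64(309.88235294117646), np.float64(204.88235294117646), np.int64(202), np.int64(208)))
105 (np.float64(311.04112297569094), np.float64(201.29453114225242))
77 (np.float64(309.096859006832), np.float64(206.5401698981138))
67 (np.float64(308.4193050231879), np.float64(208.36821562272686))
```

Call:
step_arm([
  [[0,0,0],0],
  [[0,0,0],0],
  [[0,0,0],0],
  [[0,0,-0.5],0],
  [[0,0,-1.2],0],
  [[0,0,-1.8],0],
  [[-0.1,0,-2.3],0],
  [[-0.1,0,-2.3],0],
  [[-0.1,0,-2.3],0],
], hand=177)

```text
time: 18.52
tool_pos: [0.6004, 0.1882, 0.2331]
tool_rot: [3.141, 0.001, -0.0]
contact_force: [-0.3, 0.5, -0.2]
opening: 0.0282
grip_force: 0.0
```

```bash
python3 look.py
```

```text
[0.60038273 0.18819114 0.23305809] [-0.2898697   0.4567999  -0.20991227] 18.525 0.028164664752213305
scene (36, (np.float64(309.80555555555554), np.float64(205.22222222222223), np.int64(202), np.int64(209)))
105 (np.float64(311.04112297569094), np.float64(201.29453114225242))
77 (np.float64(309.096859006832), np.float64(206.5401698981138))
67 (np.float64(308.4193050231879), np.float64(208.36821562272686))
```

Call:
step_arm([
  [[-0.1,0.7,0],0],
  [[-0.25,1.4,0],0],
  [[-0.345,1.91,0],0],
  [[-0.345,1.91,0],0],
  [[-0.345,1.91,0.6],0],
  [[-0.345,1.91,1.2],0],
  [[-0.345,1.91,1.5],0],
  [[-0.345,1.91,1.56],0],
  [[-0.345,1.91,1.56],0],
], hand=150)

```text
time: 19.7
tool_pos: [0.5802, 0.0743, 0.1404]
tool_rot: [-3.142, 0.0, 0.0]
contact_force: [0.2, 0.3, -0.1]
opening: 0.0379
grip_force: 0.0
```

Call:
step_arm([
  [[0,0,0],0],
  [[0,0,0],0],
  [[0,0,0],0],
  [[0,0,0],0],
  [[0,0,0],0],
  [[0,0,0],0],
], hand=255, squeeze=40)

```text
time: 20.45
tool_pos: [0.5801, 0.0738, 0.1409]
tool_rot: [3.142, -0.001, -0.0]
contact_force: [-1.7, -0.2, 4.8]
opening: 0.0169
grip_force: 40.0
```

```bash
python3 - <<'E'
from h import *
from cell import robot
o=robot.observe();print(o["tool_pos"],o["contact_force"],o["opening"],o["grip_force"])
c=robot.read_camera("wrist")
np.savez("pics/w6.npz",**c,tp=o["tool_pos"],tr=o["tool_rot"])
im=c["pixels"];h=cv2.cvtColor(im,cv2.COLOR_RGB2HSV);m=(h[...,0]>4)&(h[...,0]<20)&(h[...,1]>150)
r,k=np.nonzero(m[150:285,290:360]);print("orange rows",r.min()+150,r.max()+150)
T=np.linalg.inv(c["T_tool_cam"]);K=c["intrinsics"];th=.42
d=np.array([np.sin(th),0,np.cos(th)]);e=np.array([np.cos(th),0,-np.sin(th)])
for s in(15,20,25,30):
    q=T@np.r_[np.array([0,0,-.002])+s/1000*d+.009*e,1];print(s,K[1,2]+K[1,1]*q[1]/q[2])
E
```

```text
[0.58012343 0.07378952 0.14091842] [-1.71314539 -0.2025086   4.77712447] 0.016924697556580496 40.00126361846924
orange rows 224 283
15 234.357696380228
20 226.71097455999592
25 219.40374659664505
30 212.41389455893966
```

Call:
step_arm([
  [[0.014,0,0.03],0],
  [[0.027,0,0.061],0],
  [[0.041,0,0.091],0],
  [[0.054,0,0.122],0],
  [[0.068,0,0.152],0],
  [[0.068,0,0.152],0],
])

```text
time: 21.25
tool_pos: [0.5842, 0.0738, 0.1321]
tool_rot: [3.141, -0.001, -0.0]
contact_force: [-3.2, 0.1, 8.2]
opening: 0.0172
grip_force: 40.0
```

Call:
step_arm([
  [[0.014,0,0.03],0],
  [[0.014,0,0.03],0],
  [[0.027,0,0.06],0],
  [[0.027,0,0.06],0],
])

```text
time: 21.75
tool_pos: [0.5845, 0.0738, 0.1318]
tool_rot: [3.141, 0.0, 0.0]
contact_force: [-15.2, -1.3, 32.6]
opening: 0.0169
grip_force: 40.0
```

```bash
python3 look.py
```

```text
[0.58448521 0.07380888 0.13181707] [-15.24369803  -1.33757394  32.57942643] 21.75 0.01686586706647234
scene (4, (np.float64(310.75), np.float64(207.5), np.int64(206), np.int64(209)))
105 (np.float64(311.04112297569094), np.float64(201.29453114225242))
77 (np.float64(309.096859006832), np.float64(206.5401698981138))
67 (np.float64(308.4193050231879), np.float64(208.36821562272686))
```

Call:
step_arm([
  [[-0.02,0,-0.05],0],
  [[-0.02,0,-0.05],0],
])

```text
time: 22.05
tool_pos: [0.5844, 0.0738, 0.1321]
tool_rot: [3.141, -0.001, -0.0]
contact_force: [-4.8, -0.2, 13.0]
opening: 0.0169
grip_force: 40.0
```

Call:
step_arm([
  [[0,0,0],0],
  [[0,0,0],0],
  [[0,0,0],0],
  [[0,0,0],0],
  [[0,0,-0.4],0],
  [[0,0,-1.1],0],
  [[-0.3,0,-1.8],0],
  [[-0.3,0,-1.8],0],
  [[-0.3,0,-1.8],0],
], hand=130)

```text
time: 23.18
tool_pos: [0.5663, 0.0738, 0.2382]
tool_rot: [3.142, 0.001, -0.0]
contact_force: [0.0, -0.8, -1.0]
opening: 0.0446
grip_force: 0.0
```

```bash
python3 look.py; python3 - <<'E'
from h import *
from cell import robot
o=robot.observe();c=robot.read_camera("wrist");s=robot.read_camera("scene");t=robot.read_camera("top")
tp,tr=o["tool_pos"],o["tool_rot"]
T=np.linalg.inv(c["T_tool_cam"]);K=c["intrinsics"];Rt=R.from_euler("xyz",tr).as_matrix()
def pr(p):
    q=T@np.r_[Rt.T@(np.array(p)-tp),1];return np.array([K[0,2]-K[0,0]*q[0]/q[2],K[1,2]+K[1,1]*q[1]/q[2]])
G=np.array([.6152,.074,.062]);a=np.array([-.408,0,.913]);e=np.array([.913,0,.408])
for z in(52,56):print(z,"underside far edge",pr(G+a*z/1000+e*.009),"top near edge",pr(G+a*(z+30)/1000-e*.009))
u,v=pr(G+a*.06).astype(int);u0,v0=u-50,max(v-50,0);print(u0,v0)
im=c["pixels"];h=cv2.cvtColor(im,cv2.COLOR_RGB2HSV);m=(h[...,0]>4)&(h[...,0]<20)&(h[...,1]>150)
r,k=np.nonzero(m[v0:v0+100,u-20:u+20]);print("orange rows",r.min()+v0,r.max()+v0)
f=lambda i:cv2.resize(i,(400,400),interpolation=cv2.INTER_CUBIC)
cv2.imwrite("pics/w7.png",np.hstack([f(im[v0:v0+100,u0:u0+100]),f(s["pixels"][175:255,255:335])])[:,:,::-1])
E
```

```text
[0.56625468 0.07382185 0.23821459] [ 0.01865101 -0.79304717 -1.02644196] 23.175 0.04463524402257508
scene (25, (np.float64(308.76), np.float64(208.6), np.int64(205), np.int64(212)))
105 (np.float64(311.04112297569094), np.float64(201.29453114225242))
77 (np.float64(309.096859006832), np.float64(206.5401698981138))
67 (np.float64(308.4193050231879), np.float64(208.36821562272686))
52 underside far edge [324.94498557 148.77797092] top near edge [324.91557965 191.36136655]
56 underside far edge [324.94112105 151.65714571] top near edge [324.91120219 194.86833934]
274 114
orange rows 152 192
```

View pics/w7.png

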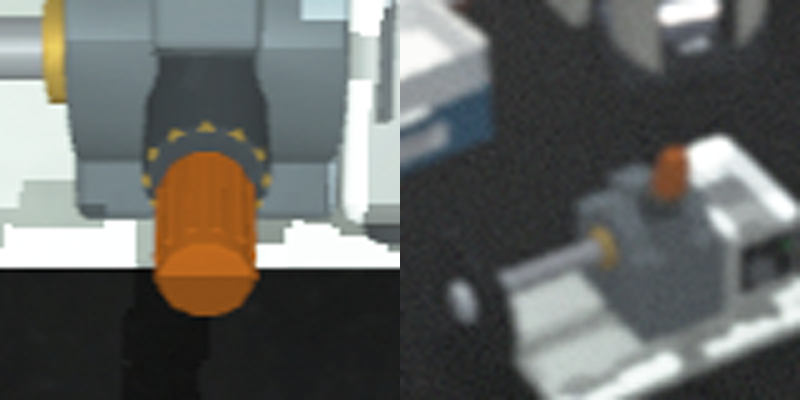

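Call:
step_arm([
  [[0,0,0],0],
  [[0.28,0,0],0],
  [[0.28,0,0],0],
  [[0.28,0,0],0],
  [[0.28,0,0.5],0],
  [[0.28,0,1.0],0],
  [[0.28,0,1.2],0],
  [[0.28,0,1.2],0],
], hand=255)

```text
time: 24.38
tool_pos: [0.5829, 0.0738, 0.1665]
tool_rot: [3.141, 0.001, -0.0]
contact_force: [0.5, -0.3, 0.7]
opening: 0.0002
grip_force: 0.0
```

Call:
step_arm([
  [[0.01,0,0.04],0],
  [[0.02,0,0.08],0],
  [[0.03,0,0.1],0],
  [[0.03,0,0.1],0],
])

```text
time: 24.88
tool_pos: [0.5851, 0.0738, 0.1609]
tool_rot: [3.142, -0.0, -0.0]
contact_force: [0.5, -0.4, -0.4]
opening: 0.0001
grip_force: 0.0
```

Step down about 1 mm at a time until contact.

Call:
step_arm([
  [[0,0,0.02],0],
  [[0,0,0.03],0],
  [[0,0,0.03],0],
])

```text
time: 25.25
tool_pos: [0.585, 0.0738, 0.1589]
tool_rot: [3.142, 0.0, -0.0]
contact_force: [0.4, -0.9, -1.2]
opening: 0.0007
grip_force: 0.0
```

Call:
step_arm([
  [[0.005,0,0.015],0],
  [[0.01,0,0.03],0],
  [[0.01,0,0.03],0],
])

```text
time: 25.62
tool_pos: [0.5857, 0.0738, 0.1571]
tool_rot: [3.142, 0.0, -0.0]
contact_force: [0.6, 0.7, 0.6]
opening: 0.0002
grip_force: 0.2
```

Call:
step_arm([
  [[0.005,0,0.015],0],
  [[0.01,0,0.03],0],
  [[0.015,0,0.04],0],
  [[0.015,0,0.04],0],
])

```text
time: 26.12
tool_pos: [0.5862, 0.0739, 0.1561]
tool_rot: [3.141, -0.0, -0.0]
contact_force: [-5.8, 0.0, 11.1]
opening: 0.0004
grip_force: 5.2
```

Call:
step_arm([
  [[0,0,-0.3],0],
  [[0,0,-0.9],0],
  [[0,0,-1.5],0],
  [[0,0,-1.8],0],
  [[0,0,-1.8],0],
  [[0,0,-1.8],0],
])

```text
time: 26.88
tool_pos: [0.5861, 0.0738, 0.2616]
tool_rot: [3.142, 0.002, -0.0]
contact_force: [-0.1, -0.2, -0.6]
opening: 0.0003
grip_force: 0.0
```

```bash
python3 look.py; python3 -c "
from cell import robot
print(robot.hand_in())"
```

```text
[0.58613615 0.07378984 0.2615512 ] [-0.08662254 -0.21282894 -0.63133594] 26.875 0.00031250478443433857
scene (18, (np.float64(309.22222222222223), np.float64(208.61111111111111), np.int64(206), np.int64(212)))
105 (np.float64(311.04112297569094), np.float64(201.29453114225242))
77 (np.float64(309.096859006832), np.float64(206.5401698981138))
67 (np.float64(308.4193050231879), np.float64(208.36821562272686))
the job is handed in; nothing more can be done
None
```

The pin dropped into the spindle's cross-hole and is pressed home with its orange head on the guide mouth. A closing press on the head met a hard stop at the fully-home height. The gripper is clear, and I handed the job in at about 27 s. No verdict was shown, and I did not re-image the glassware.

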